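# Clamp a circuit board in a soldering holder with its thumb wedge

### The arm

A 6-joint arm with a two-finger parallel gripper is mounted at the origin on the work surface. World frame = base frame: x ahead of the robot, y to its left, z up, the work surface at z = 0. Lengths are in mm, angles in rad, forces in N, time in s.
With the tool pointing down it reaches from about 375 to 925 mm from the base axis. Payload 5.7 kg.
Tool frame: the origin (TCP) lies on the centre line of the jaws, within the pads' length; the fingertips stand 17 mm ahead of it and the grasp point (between the pads) lies 2 mm behind it; z points along the fingers, y is the direction in which the jaws open and shut (so a half turn about z gives the same grasp; the last joint's range is limited). The gripper opens to 85 mm and grips with 20 to 120 N. Pads are 22 mm wide; open, the fingers measure 114 mm over their backs; the gripper's body (76 mm by 85 mm) begins 54 mm behind the grasp point. The pads swing forward as they close: fully open they stand 13 mm farther back than shut.
Start: joints at [1.118, 0.359, 1.51, -0, 1.272, -0.115], TCP at [198.84, 566.064, 248.267] pointing down, gripper open.
Joint ranges: [-2.97, 2.97], [-1.01, 2.36], [0.21, 2.38], [-0.96, 4.11], [0.2, 2.71], [-2.98, 2.98]. Speed limits (rad/s): [2.39, 2.39, 3.14, 3.14, 3.14, 3.14].

### API

Orientations are given as [roll, pitch, yaw] about the fixed x, y, z axes, in that order (R = Rz(yaw) Ry(pitch) Rx(roll)).
In Python, from cell import robot gives the robot as it stands. The module is installed in compiled form; this text tells all that it offers. Calls block until the motion is done:
- robot.move_ptp(position, orientation): joint-space move of the TCP to a pose.
- robot.move_l(position, speed=150, orientation=None, contact_N=None): straight line of the TCP; orientation=None keeps the orientation; speed is the mean speed in mm/s. With contact_N (N) it stops when the force on the tool has changed by that much, and returns True; else False.
- robot.movej(angles): joint-space move.
- robot.command_gripper(opening): finger opening in mm; the grip force is fixed at half the most; returns when the fingers have stopped.
- robot.pause(seconds).
- robot.solve_ik(position, orientation): joint angles nearest the present ones, or None.
- robot.state(): the state.
- robot.read_camera(name): name is "side" or "top" or "wrist"; returns (picture, depth): 420x560x3 uint8, red, green, blue; 420x560 float32, mm along the optical axis (not along the pixel's ray), 0 where there is no reading.
- robot.get_calibration(name): a dict with "mtx" (3x3 intrinsics, pixels), "distortion" ([k1, k2, p1, p2, k3] as OpenCV has them; the pictures are not rectified), "world_to_cam" (4x4, takes a point from world to camera coordinates); the wrist camera has in their place "T_tool_cam" (4x4, takes a point from camera to tool coordinates, whose origin is the TCP and whose axes are the flange's). Camera axes: x right, y up, looking along -z (the intrinsics and any distortion apply to the point x, -y, -z); pixel columns grow to the right and rows downward; lengths in mm; the calibration is good to about 2 mm. A picture is of the moment at which its call begins: read the wrist's pose just before it. get_calibration takes no time and is no camera call.
A pose or a line that the arm cannot do raises robot.PlanningError and nothing moves.
- robot.job_done(): hands the job in, once; it reports no verdict.
The state is a dict: "t": time; "qpos": joint angles; "dq": joint speeds; "joint_efforts": joint torques, N m; "position": TCP position; "tcp_rot": TCP orientation; "contact_force": force on the tool from outside, world axes, zero at the start; "torque": the same for the moment, N m; "opening": finger opening in mm.
Only numpy, scipy, OpenCV 4.12 (cv2) and the standard library are available. Lean on these libraries where they do the work, as an engineer would, in place of code of your own. Each camera call takes 0.05 s, during which the arm holds its last target.

### The job

Clamp the green circuit board in the soldering holder: gently slide the blue jaw bar up until the board sits snug against the fixed jaw, and slide the orange thumb wedge along its ramp, flat in behind the bar's heel, until it jams the bar fast under a firm, held push of 12 to 16 N. The board must stay clamped when you let go, but pushing harder would bow it; leave the spool, cutters and housing where they lie.

Things in the scene. Friction and masses are not known exactly. Their poses are not given: they have to be found in the camera images.
- holder: The soldering holder, fixed to the bench: an aluminium deck 235 x 250 mm on rubber feet, deck top 32 mm above the bench, with a window under the board. Origin on the bench under the deck; own x is the clamping direction (robot side to far side), own y the way along the jaws, z up. Two dark guides, 20 mm tall, hold the bar's ends at own y +-95 mm.
- fixed_jaw (a point): Middle of the face of the dark fixed jaw, at deck height, on the holder's far side; it looks to the holder's -x. The jaw is 150 mm long (y), 18 mm thick, 14 mm tall. Axes as the holder's.
- ramp_nominal (a point): Where the face of the dark ramp block (177 x 24 mm, 20 mm tall, on the robot side) should cross holder y = 0, at deck height. The face looks to +x and closes in on the bar by 1 in 5 (11.3 degrees) towards +y. Its undercut keeps the wedge down. Screwed through slots, it really stands up to 3.5 mm off along x, unmeasured: the jamming place shifts by up to 18 mm. Axes as the holder's.
- bar: The blue sliding jaw bar, 171 mm long (y), 18 mm thick (x), 20 mm tall. It slides only along the holder's x with 2 N of friction and stays where left. Axes as the holder's; origin at the middle of length and thickness, at deck height; jaw face 9 mm ahead (+x). With the board snug between the jaws the origin is at holder x = -19 mm; it starts 14 to 18 mm short of that.
- bar_heel (a point): Back corner, at deck height, of the heel behind the bar: a block 40 mm long (from here to +y), 20 mm deep, its top 20 mm above the deck, on the bar's robot side. The wedge enters from -y between the heel's flat back and the ramp; while the bar is still back, the heel's end stands in its way. Axes as the holder's.
- bar_fin (a point): Middle of the black upright push fin on top of the bar: 12 mm thick (x), 30 mm long (y), standing from 20 to 42 mm above the deck; this point is 30 mm above the deck and 45 mm to +y of the bar's origin. Axes as the holder's.
- wedge: The orange aluminium thumb wedge, 130 g, loose on the deck within 2 mm of the ramp, a foot along its back under the ramp. 72 mm long (own y), 20 mm tall, 38 mm wide at the tail (-y), 24 at the nose (+y). It is pushed to own +y, along the ramp; the front face (+x) tapers. Origin on the underside at mid-length, 15 mm from the back face. It jams after 25 to 100 mm, and friction keeps it so.
- wedge_tab (a point): Middle of the upright thumb tab on top of the wedge: 20 mm (wedge's own x) by 12 mm (own y), standing from 20 to 40 mm above the deck; this point is 30 mm above the deck over the wedge's origin. Once jamming, the push rises by about 5 N per mm and dies down unless kept up; held half a second, it leaves about half to once its force in the clamp, less if the finger also bears sideways. Axes as the wedge's.
- board: The green circuit board, solder side up, lying on the deck over its window, up to 4 mm short of the fixed jaw. 90 mm (own x) x 110 mm (own y) x 3.2 mm, 75 to 155 g; parts hang in the window. Origin at the middle of its underside.
- solder_spool: Bystander: a white solder spool standing on the bench, 56 mm across, 54 mm tall. Origin under its middle.
- cutters: Bystander: side cutters with a red and a blue handle lying flat on the bench, 120 mm long (own x), 45 mm wide, 13 mm tall. Origin under their middle.
- housing: Bystander: a grey open plastic housing half, 85 x 55 x 24 mm, on the bench. Origin under its middle.
Mind the look-alikes: they are no part of the job. What is shaped like the wedge but black is not meant. Of the things that look like the board, the smaller one is meant.

How it is judged:
By the outcome, as a careful person would: the job done as asked, in the order asked, and still so for the second after the job is handed in, with the robot touching nothing.
It also fails if it takes over 48 s, if anything falls off the work surface, if the arm or the gripper's body presses on something with over 40 N, if the wrist force passes 120 N, or if a joint passes its speed limit or range.

## Working session

There is one attempt and no reset: what is moved stays moved. The work goes in short steps, each a Python script; the robot and the scene stay as the last script left them, time stands still between calls to the robot, and variables do not carry over. Pictures are saved under pics/ and viewed, and the job is handed in when it is done.

```bash
mkdir -p pics; ls; cat > h.py <<'E'
import numpy as np, cv2
from cell import robot
def save(n,im): cv2.imwrite(f'pics/{n}.png',im[:,:,::-1])
E
python3 - <<'E'
from h import *
s=robot.state();print(s)
for c in ['top','side','wrist']:
    p,d=robot.read_camera(c);save(c+'0',p);np.savez(f'{c}0.npz',p=p,d=d)
    print(c,robot.get_calibration(c))
E
```

```text
pics
{'t': 0.0, 'qpos': array([ 1.11791077e+00,  3.59512012e-01,  1.51145144e+00,  1.73328404e-05,
        1.27251958e+00, -1.15124068e-01]), 'dq': array([-0.00056021, -0.00089502, -0.00038282,  0.00091062, -0.00183412,
       -0.00131898]), 'joint_efforts': array([ 2.77249936e-03, -5.27636719e+01, -2.78631037e+01, -8.47164983e-05,
        1.33840885e-02, -1.29433633e-05]), 'position': array([198.5477497 , 565.49172053, 247.4421676 ]), 'tcp_rot': array([-3.13971669e+00, -2.33596267e-04,  2.80382584e+00]), 'contact_force': array([-0.86622919,  0.71867865,  0.36843244]), 'torque': array([ 0.01826905,  0.00475798, -0.00296448]), 'opening': 85.30117857522482}
top {'mtx': array([[508.02790386,   0.        , 277.18814098],
       [  0.        , 508.02790386, 216.38679932],
       [  0.        ,   0.        ,   1.        ]]), 'distortion': array([-0.1067699,  0.       ,  0.       ,  0.       ,  0.       ]), 'world_to_cam': array([[-1.85559987e-02, -9.99812133e-01,  5.60129895e-03,
         2.88296729e+01],
       [ 9.98691714e-01, -1.82676280e-02,  4.77614248e-02,
        -6.23768057e+02],

[... 698 characters left out ...]

       [ 0.00000000e+00,  0.00000000e+00,  0.00000000e+00,
         1.00000000e+00]])}
wrist {'mtx': array([[319.5960123 ,   0.        , 281.20816005],
       [  0.        , 319.5960123 , 212.45125942],
       [  0.        ,   0.        ,   1.        ]]), 'distortion': array([-0.00470712,  0.        ,  0.        ,  0.        ,  0.        ]), 'T_tool_cam': array([[ 7.87611565e-04,  9.53390713e-01,  3.01737517e-01,
         7.72109258e+01],
       [ 9.99999688e-01, -7.70023499e-04, -1.77233733e-04,
        -5.85139652e-01],
       [ 6.33719836e-05,  3.01737562e-01, -9.53391021e-01,
        -1.25182117e+02],
       [ 0.00000000e+00,  0.00000000e+00,  0.00000000e+00,
         1.00000000e+00]])}
```

View pics/top0.png

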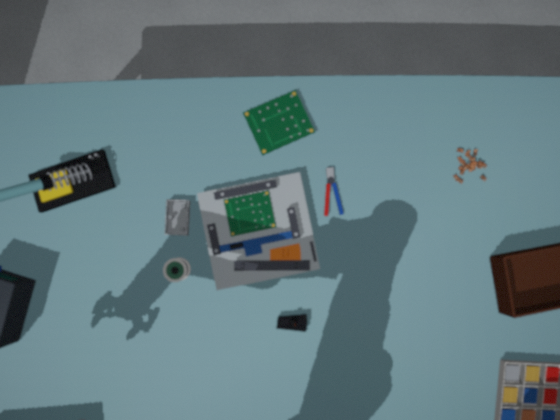

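View pics/side0.png

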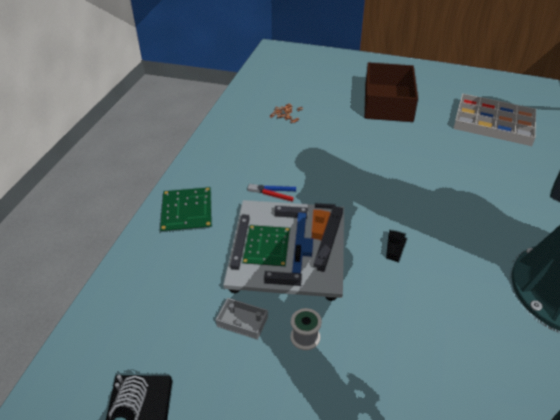

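View pics/wrist0.png

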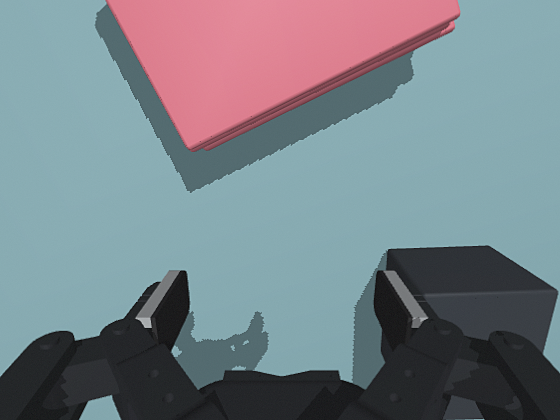

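The top view shows these candidates:
- **Wedge:** the orange one in the holder at top (286,253), or the black look-alike at (292,322). I choose orange.
- **Board:** the small green one on the deck at (250,213), or the larger one at (280,122). I choose the small one in the holder.

The bar is blue at (253,243), with its heel at (253,248). The cutters' blue handle at (337,195) could also be mistaken for the bar.

```bash
cat >> h.py <<'E'
from scipy.spatial.transform import Rotation as Rn
def w2c(name,st=None):
    c=robot.get_calibration(name)
    if name!='wrist': return c['mtx'],c['distortion'],c['world_to_cam']
    T=np.eye(4);T[:3,:3]=Rn.from_euler('xyz',st['tcp_rot']).as_matrix();T[:3,3]=st['position']
    return c['mtx'],c['distortion'],np.linalg.inv(T@c['T_tool_cam'])
def cast(cam,uv,z):
    K,D,W=cam; uv=np.array(uv,float).reshape(-1,1,2)
    n=cv2.undistortPoints(uv,K,D)[:,0]
    C=np.linalg.inv(W); d=np.c_[n[:,0],-n[:,1],-np.ones(len(n))]@C[:3,:3].T
    o=C[:3,3]; return o+d*((z-o[2])/d[:,2])[:,None]
def proj(cam,P):
    K,D,W=cam; P=np.atleast_2d(P)@W[:3,:3].T+W[:3,3]
    return cv2.projectPoints(P*[1,-1,-1],np.zeros(3),np.zeros(3),K,D)[0][:,0]
E
python3 - <<'E'
from h import *
f=np.load('top0.npz');p=f['p'];c=w2c('top')
save('top0c',cv2.resize(p[160:300,180:340],None,fx=5,fy=5,interpolation=2)[:600])
# corners guess of deck in top px
print(cast(c,[(197,192),(303,173),(319,270),(218,288)],32).round(1))
hsv=cv2.cvtColor(p,cv2.COLOR_RGB2HSV)
m=((hsv[...,0]>8)&(hsv[...,0]<18)&(hsv[...,1]>170)).astype(np.uint8); m[:230]=0;m[270:]=0;m[:,:250]=0;m[:,330:]=0
ys,xs=np.nonzero(m);print(len(xs),xs.mean(),ys.mean(),cast(c,[(xs.mean(),ys.mean())],52))
E
```

```text
[[685.  207.3  32. ]
 [725.8 -46.   32. ]
 [494.7 -79.1  32. ]
 [456.6 160.4  32. ]]
353 285.77620396600565 253.1416430594901 [[536.51036168  -0.80341961  52.        ]]
```

View pics/top0c.png

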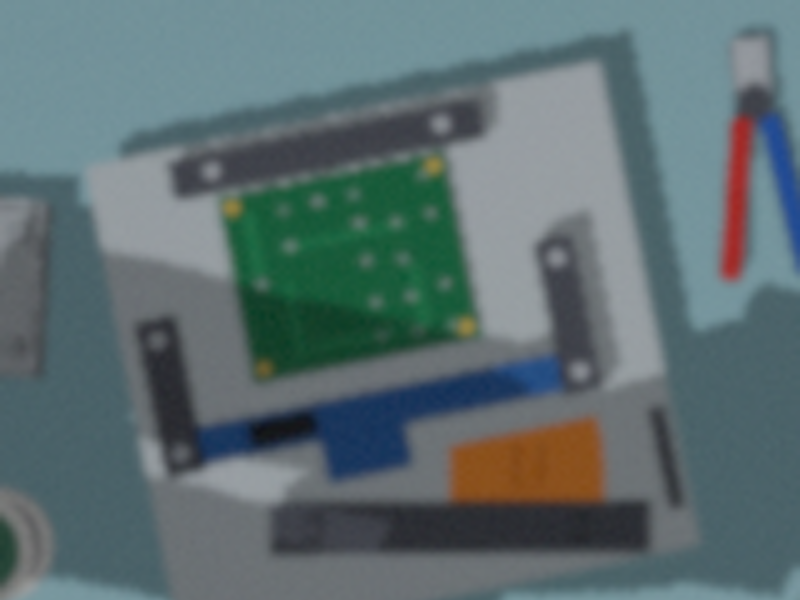

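The crop confirms the picks: the orange wedge with its tab at (530,460), the blue bar with black fin at (285,428), and the heel at (368,445). The small board is at (350,265). Next is a close look from the wrist.

```bash
python3 - <<'E'
from h import *
robot.move_ptp([455,38,200],[np.pi,0,0.16])
robot.command_gripper(0)
s=robot.state();p,d=robot.read_camera('wrist');save('w1',p);np.savez('w1.npz',p=p,d=d,s=s)
print(s['t'],s['position'],s['tcp_rot'],s['opening'],s['contact_force'],s['qpos'])
E
```

```text
3.0333 [455.00398121  37.98649912 200.01091222] [-3.14157761e+00 -1.71970007e-05  1.59948832e-01] 0.1389178472493055 [-0.11732741 -0.3293888  -0.2821431 ] [-6.82026200e-02  2.08935785e-01  1.86878587e+00  2.12088176e-05
  1.06385765e+00  1.34263458e+00]
```

View pics/w1.png

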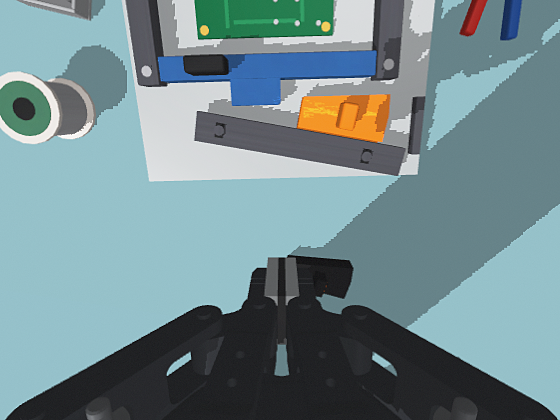

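```bash
python3 - <<'E'
from h import *
f=np.load('w1.npz',allow_pickle=True);p=f['p']
save('w1c',cv2.resize(p[40:190,185:425],None,fx=3.3,fy=3.3,interpolation=2))
d=f['d'];s=f['s'].item();c=w2c('wrist',s)
for n,(u,v) in dict(fin=(205,63),bar=(280,65),heel=(256,90),wedge=(370,105),tab=(348,115),ramp=(260,133),deck=(175,160),jawboard=(265,20)).items():
    K,D,W=c;n2=cv2.undistortPoints(np.array([[[u,v]]],float),K,D)[0,0];z=d[v,u]
    P=np.linalg.inv(W)@np.r_[n2[0]*z,-n2[1]*z,-z,1];print(n,P[:3].round(1))
hsv=cv2.cvtColor(p,cv2.COLOR_RGB2HSV)
H,S,V=hsv[...,0].astype(int),hsv[...,1],hsv[...,2]
print(hsv[65,280],hsv[105,370],hsv[90,256],hsv[110,348],hsv[120,355],hsv[63,205],hsv[160,175],hsv[133,260])
E
```

```text
fin [555.  109.2  73.6]
bar [565.1  56.2  51.9]
heel [543.9  72.3  51.3]
wedge [547.4 -20.7  51.4]
tab [ 5.365e+02 -5.000e-01  7.280e+01]
ramp [511.2  64.4  51. ]
deck [473.6 138.9  31.8]
jawboard [597.9  73.7  35. ]
[107 174 173] [ 16 214 244] [107 175 178] [ 16 210 244] [ 13 220 199] [120   5  51] [ 98   5 221] [120  16  96]
```

View pics/w1c.png

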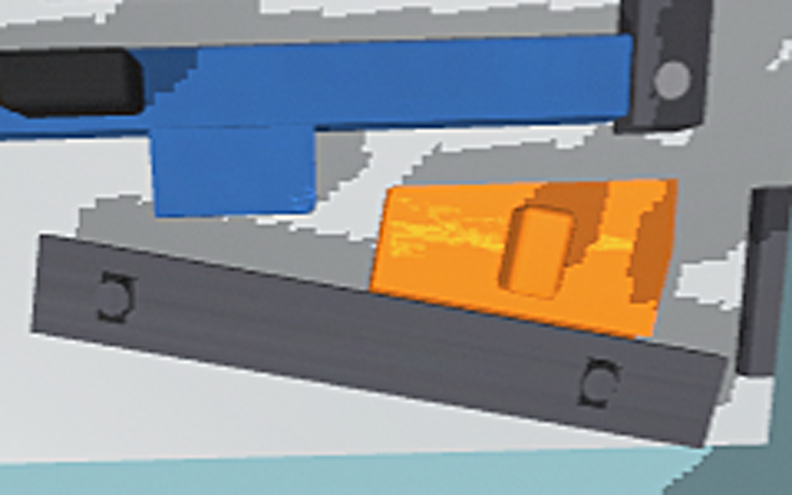

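```bash
cat > m.py <<'E'
from h import *
f=np.load('w1.npz',allow_pickle=True);c=w2c('wrist',f['s'].item())
def q(l,z): return cast(c,[(185+u/3.3-.35,40+v/3.3-.35) for u,v in l],z)
for n,l,z in [('ramp front',[(40,235),(725,355)],52),('ramp back',[(32,330),(703,446)],52),('bar front',[(200,45),(628,36)],52),('heel back',[(157,216),(313,212)],52),('wedge front',[(390,188),(676,180)],52),('wedge back',[(372,291),(652,337)],52),('tab top',[(520,207),(575,212),(557,298),(510,292)],72)]:
    P=q(l,z)[:,:2];v=P[0]-P[1];print(n,P.round(1).tolist(),'len',np.hypot(*v).round(1),'yaw of y-dir',np.arctan2(-v[0],v[1]).round(4))
P=cast(c,[(186,55),(227,56),(185,74),(225,75)],74);print('fin',P.round(1).tolist())
E
python3 m.py
python3 - <<'E'
from h import *
p=np.load('w1.npz',allow_pickle=True)['p'];save('w1f',cv2.resize(p[40:100,140:300],None,fx=5,fy=5,interpolation=2))
E
```

```text
ramp front [[520.4, 117.7], [519.2, -57.3]] len 175.1 yaw of y-dir -0.0068
ramp back [[497.1, 117.8], [495.5, -58.1]] len 175.9 yaw of y-dir -0.0091
bar front [[569.0, 84.1], [587.0, -14.7]] len 100.5 yaw of y-dir 0.1803
heel back [[529.4, 89.7], [536.5, 52.0]] len 38.3 yaw of y-dir 0.1848
wedge front [[545.0, 34.4], [558.0, -34.1]] len 69.6 yaw of y-dir 0.1878
wedge back [[520.3, 34.4], [520.6, -37.8]] len 72.2 yaw of y-dir 0.0038
tab top [[544.7, 5.6], [545.6, -7.0], [526.4, -7.3], [526.0, 3.8]] len 12.6 yaw of y-dir 0.076
fin [[558.0, 123.0, 74.0], [562.1, 94.0, 74.0], [545.4, 122.8, 74.0], [549.3, 94.1, 74.0]]
```

View pics/w1f.png

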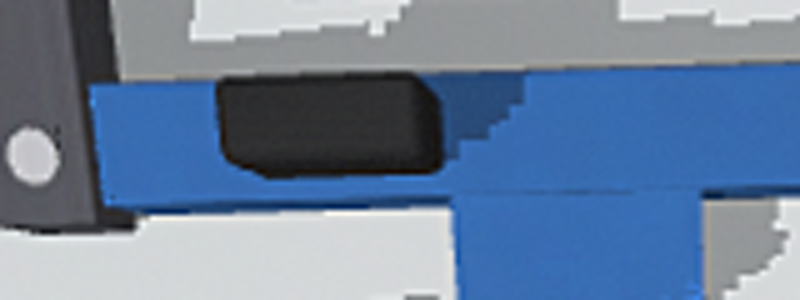

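```bash
cat >> m.py <<'E'
print('fin top',cast(c,[(183.8,55),(222,54.5),(184.5,71.5),(222.5,72),(202.8,63)],74).round(1).tolist())
th=.186;ex=np.array([np.cos(th),np.sin(th)]);ey=np.array([-ex[1],ex[0]])
# heel corner, bar front centre lines
bf=q([(400,40)],52)[0,:2]; fin=cast(c,[(202.8,63)],74)[0,:2]; he=q([(313,212)],52)[0,:2]
tab=q([(538,253)],72)[0,:2]; wf=q([(533,184)],52)[0,:2]; rf=q([(382,295)],52)[0,:2]
for n,P in dict(barfront=bf,fin=fin,heel=he,tab=tab,wfront=wf,ramp=rf).items(): print(n,P.round(1),'rel fin',(ex@(P-fin)).round(1),(ey@(P-fin)).round(1))
E
python3 m.py|tail -7
```

```text
fin top [[557.8, 124.6, 74.0], [562.5, 97.6, 74.0], [547.0, 123.3, 74.0], [551.0, 96.1, 74.0], [554.7, 110.7, 74.0]]
barfront [577.5  37.9] rel fin 9.0 -75.7
fin [554.7 110.7] rel fin 0.0 0.0
heel [536.5  52. ] rel fin -28.8 -54.3
tab [535.5  -0.7] rel fin -39.5 -105.9
wfront [5.515e+02 1.000e-01] rel fin -23.7 -108.1
ramp [519.7  31.8] rel fin -49.0 -71.1
```

```bash
python3 - <<'E'
from h import *
th=.186;ex=np.array([np.cos(th),np.sin(th),0]);fin=np.array([554.7,110.7,0])
o=[np.pi,0,th]
a=fin-28*ex
robot.move_ptp([a[0],a[1],120],o)
robot.move_l([a[0],a[1],75],speed=80)
s=robot.state();print(s['t'],s['contact_force'])
f0=np.mean([robot.state()['contact_force'] for _ in range(5)],0)
h=robot.move_l(list((a+22*ex)[:2])+[75],speed=20,contact_N=6)
s=robot.state();print(h,s['t'],ex@(s['position']-a),s['contact_force']-f0,ex@(s['contact_force']-f0))
p,d=robot.read_camera('wrist');save('w2',p);np.savez('w2.npz',p=p,d=d,s=s)
E
```

```text
4.375 [ 0.78068421 -0.05737892  1.17184843]
False 5.625 21.968184610998108 [-2.24644529  0.78556583 -1.79837456] -2.0624239809962934
```

View pics/w2.png

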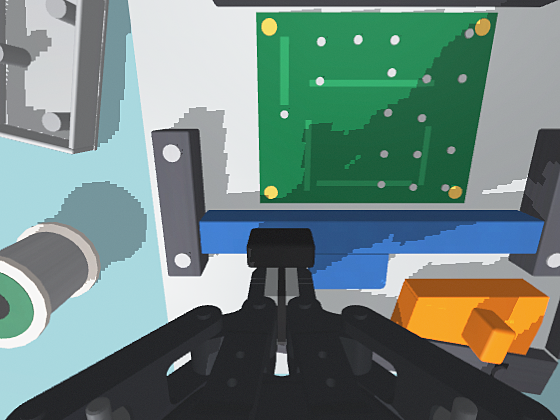

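The fingers are on the fin at (280,245) and the bar is sliding with about 2 N. The board's near edge at v=203 is still about 8 px ahead of the bar face. I'll continue slowly.

```bash
python3 - <<'E'
from h import *
th=.186;ex=np.array([np.cos(th),np.sin(th),0])
p0=robot.state()['position']
for i in range(16):
    tgt=p0+ex*(i+1)
    h=robot.move_l([tgt[0],tgt[1],75],speed=10,contact_N=6)
    s=robot.state();print(h,round(s['t'],2),(ex@(s['position']-p0)).round(2),s['contact_force'].round(1),round(ex@s['contact_force'],2))
    if h or ex@s['contact_force']<-6.5: break
p,d=robot.read_camera('wrist');save('w3',p);np.savez('w3.npz',p=p,d=d,s=s)
E
```

```text
False 5.92 0.85 [-1.5 -0.3 -0.7] -1.5
False 6.17 2.02 [-2.2 -0.  -1.4] -2.17
False 6.42 3.11 [-1.8 -1.3 -1. ] -2.04
False 6.67 4.18 [-1.8 -0.3 -1.8] -1.86
False 6.92 4.98 [-1.8 -0.7 -1.3] -1.89
False 7.17 5.99 [-2.8 -0.4 -0.2] -2.82
False 7.42 7.08 [-2.7 -0.5  0.3] -2.75
False 7.67 7.13 [-4.3 -1.7  2.4] -4.57
False 7.92 7.17 [-6.8 -2.7  4.1] -7.17
```

View pics/w3.png

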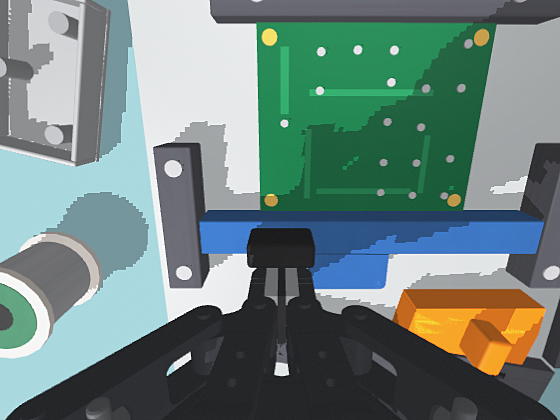

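The board is snug: the bar face meets its near edge at v≈210, its far edge meets the fixed jaw at v≈22, and the force rose at a fixed position. Now I'll withdraw and bring the fingers behind the wedge tab.

```bash
python3 - <<'E'
from h import *
th=.186;ex=np.array([np.cos(th),np.sin(th),0])
p0=robot.state()['position']
b=p0-14*ex
robot.move_l([b[0],b[1],75],speed=60)
robot.move_l([b[0],b[1],130],speed=150)
th=np.pi/2-.008
o=[np.pi,0,th]
robot.move_ptp([535.3,-29,130],o)
s=robot.state();p,d=robot.read_camera('wrist');save('w4',p);np.savez('w4.npz',p=p,d=d,s=s)
print(s['t'],s['position'],s['tcp_rot'])
E
```

```text
10.3583 [535.00250114 -28.77602678 129.47141825] [-3.14065614e+00 -2.56084781e-04  1.56207942e+00]
```

View pics/w4.png

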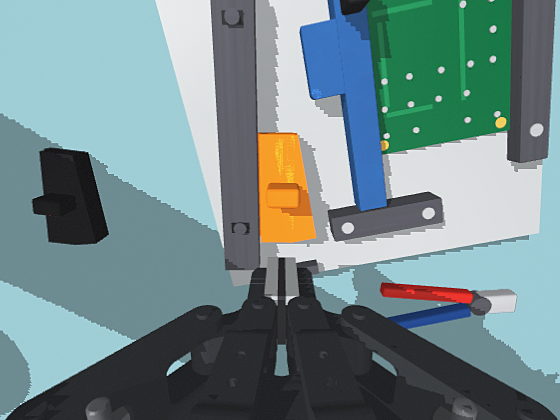

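```bash
python3 - <<'E'
from h import *
f=np.load('w4.npz',allow_pickle=True);p=f['p'];c=w2c('wrist',f['s'].item())
save('w4c',cv2.resize(p[110:260,220:340],None,fx=4,fy=4,interpolation=2))
P=cast(c,[(255.5,20),(258.5,265)],52)[:,:2];print(P,np.arctan2(*(P[1]-P[0])[::1]*-1))
E
```

```text
[[521.3517861   96.76817351]
 [518.60407526 -54.81853801]] 0.01812434571078594
```

View pics/w4c.png

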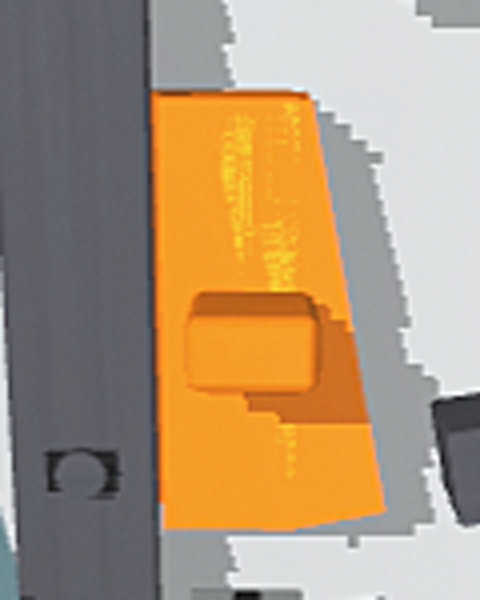

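```bash
python3 - <<'E'
from h import *
f=np.load('w4.npz',allow_pickle=True);p=f['p'];c=w2c('wrist',f['s'].item())
g=p.astype(int)
# ramp edge: subpixel transition red channel along rows, fit line
pts=[]
for v in list(range(25,125))+list(range(136,240)):
    r=g[v,240:275,0].astype(float); gr=np.abs(np.diff(r)); i=gr.argmax(); 
    pts.append((240+i+.5,v))
pts=np.array(pts,float);W=cast(c,pts,52)[:,:2]
k=np.polyfit(W[:,1],W[:,0],1)
for _ in range(3):
    r=W[:,0]-np.polyval(k,W[:,1]);ok=abs(r)<1;k=np.polyfit(W[ok,1],W[ok,0],1)
print(k,ok.sum(),len(ok))
m=W[:,1]<35
k2=np.polyfit(W[ok&m,1],W[ok&m,0],1);k3=np.polyfit(W[ok&~m,1],W[ok&~m,0],1);print(k2,k3)
print('tab',cast(c,[(283.2,197.5)],72))
E
```

```text
[9.41527641e-03 5.20224681e+02] 204 204
[8.97869009e-03 5.20223567e+02] [9.80369617e-03 5.20199465e+02]
tab [[536.15067129  -0.71148983  72.        ]]
```

The second view agrees: ramp direction dx/dy = 0.0094 and tab centre (536.1, −0.7), with the tab at (283,198) and the fingers lined up below it. I'm starting the push.

```bash
python3 - <<'E'
from h import *
k=.0094;u=np.array([k,1,0])/np.hypot(k,1);n=np.array([u[1],-u[0],0]);o=[np.pi,0,np.pi/2-k]
a=np.array([536.1,-.7,73])-29*u
robot.move_l(list(a),speed=80,orientation=o)
robot.pause(.1)
f0=np.mean([(robot.pause(.02),robot.state()['contact_force'])[1] for _ in range(8)],0)
np.save('f0.npy',f0);print('bias',f0)
d=0
def step(dd,sp,cn):
    global d
    d+=dd;t=a+d*u;h=robot.move_l(list(t),speed=sp,contact_N=cn);s=robot.state();f=s['contact_force']-f0
    print(h,round(s['t'],2),'cmd',d,'act',round(u@(s['position']-a),2),'n',round(n@(s['position']-a),2),'F',round(-u@f,2),'side',round(n@f,2),'z',round(f[2],2));return h,-u@f
step(9,20,4)
for i in range(9):
    h,F=step(5,20,4)
    if h: break
s=robot.state();p,dd=robot.read_camera('wrist');save('w5',p)
E
```

```text
bias [ 0.12696371 -0.05555344  0.08945772]
False 12.11 cmd 9 act 9.13 n -0.01 F 0.55 side 0.99 z 0.01
False 12.51 cmd 14 act 14.15 n -0.05 F -0.77 side -1.03 z 0.18
False 12.91 cmd 19 act 19.2 n -0.05 F 0.07 side -0.22 z -0.0
False 13.31 cmd 24 act 24.2 n -0.03 F 1.11 side -0.04 z -0.57
False 13.71 cmd 29 act 29.23 n -0.06 F -0.96 side 0.04 z 0.24
False 14.11 cmd 34 act 34.2 n -0.03 F 0.85 side -1.08 z -0.15
False 14.51 cmd 39 act 39.2 n -0.02 F 0.06 side 0.58 z 0.14
False 14.91 cmd 44 act 44.19 n -0.04 F 0.53 side -0.24 z -0.32
False 15.31 cmd 49 act 49.17 n -0.01 F -0.5 side 0.1 z -0.29
False 15.71 cmd 54 act 54.22 n -0.03 F -0.44 side -0.46 z 0.34
```

View pics/w5.png

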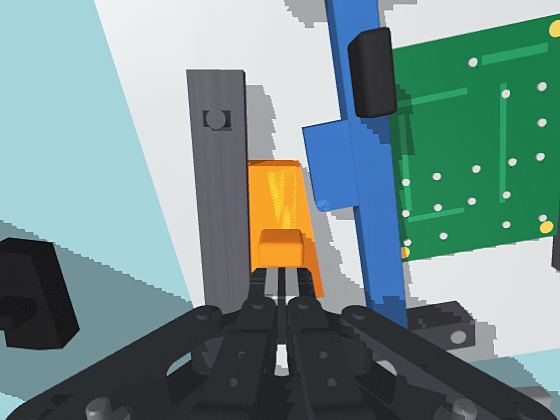

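```bash
python3 - <<'E'
from h import *
k=.0094;u=np.array([k,1,0])/np.hypot(k,1);n=np.array([u[1],-u[0],0]);f0=np.load('f0.npy')
a=np.array([536.1,-.7,73])-29*u
d=54.
def meas(N=3):
    l=[]
    for _ in range(N): robot.pause(.02);l.append(robot.state()['contact_force'])
    return np.mean(l,0)-f0
def step(dd,sp,cn=None,N=1):
    global d
    d+=dd;t=a+d*u;h=robot.move_l(list(t),speed=sp,contact_N=cn);f=meas(N);s=robot.state()
    print(h,round(s['t'],2),'cmd',round(d,2),'act',round(u@(s['position']-a),2),'n',round(n@(s['position']-a),2),'F',round(-u@f,2),'side',round(n@f,2),'z',round(f[2],2));return h,-u@f
F=0
for i in range(3):
    h,F=step(5,20,3)
    if h: break
i=0
while F<4 and i<30:
    h,F=step(.6,6,3,2);i+=1
np.save('d.npy',d)
E
```

```text
False 16.18 cmd 59.0 act 59.18 n 0.0 F -0.03 side -0.14 z 0.07
False 16.59 cmd 64.0 act 64.17 n -0.04 F -0.36 side 0.28 z 0.38
False 17.01 cmd 69.0 act 69.18 n 0.02 F 0.21 side -0.45 z -0.25
False 17.29 cmd 69.6 act 69.64 n 0.0 F -0.16 side -0.28 z -0.23
False 17.57 cmd 70.2 act 70.19 n 0.0 F 0.42 side -0.4 z -0.93
False 17.86 cmd 70.8 act 70.82 n -0.0 F -0.0 side -0.13 z -0.16
False 18.14 cmd 71.4 act 71.45 n -0.0 F 0.86 side 0.24 z -0.65
False 18.43 cmd 72.0 act 72.07 n 0.02 F -0.23 side -0.14 z -0.4
False 18.71 cmd 72.6 act 72.66 n -0.02 F 0.42 side 0.15 z 0.07
False 18.99 cmd 73.2 act 73.24 n -0.03 F 0.43 side 0.6 z -0.02
False 19.27 cmd 73.8 act 73.83 n 0.01 F 0.32 side 0.78 z 0.08
False 19.56 cmd 74.4 act 74.45 n -0.01 F -0.11 side 0.33 z 0.28
False 19.84 cmd 75.0 act 75.05 n -0.0 F -0.12 side -0.33 z -0.42
False 20.12 cmd 75.6 act 75.59 n -0.07 F 0.86 side 0.36 z 0.12
False 20.41 cmd 76.2 act 76.12 n -0.13 F 0.96 side -0.93 z 1.19
False 20.69 cmd 76.8 act 76.65 n -0.22 F 2.37 side -1.63 z 1.92
False 20.98 cmd 77.4 act 77.2 n -0.28 F 5.24 side -1.98 z 2.33
```

Jamming has started at about 64 mm of wedge travel. The finger feels a small side force of about 2 N. I'll trim that out while raising the push to 14 N and holding it.

```bash
python3 - <<'E'
from h import *
k=.0094;u=np.array([k,1,0])/np.hypot(k,1);n=np.array([u[1],-u[0],0]);f0=np.load('f0.npy')
a=np.array([536.1,-.7,73])-29*u
d=float(np.load('d.npy'));e=0.;F=5;side=-1.9;held=0
for i in range(40):
    d+=float(np.clip((14-F)/9,-.15,.35)); e+=float(np.clip(side*.07,-.12,.12))
    robot.move_l(list(a+d*u+e*n),speed=6)
    l=[]
    for _ in range(4): robot.pause(.015);l.append(robot.state()['contact_force'])
    f=np.mean(l,0)-f0;s=robot.state();F=-u@f;side=n@f
    print(round(s['t'],2),'cmd',round(d,2),round(e,2),'act',round(u@(s['position']-a),2),'n',round(n@(s['position']-a),2),'F',round(F,2),[round(float(-u@(x-f0)),1) for x in l],'side',round(side,2),'z',round(f[2],2))
    if F>12.8: held+=1
    if held>=8 or F>15.5 : break
np.save('de.npy',[d,e])
E
```

```text
21.29 cmd 77.75 -0.12 act 77.59 n -0.37 F 4.04 [3.5, 4.5, 4.1, 4.0] side -2.59 z 2.84
21.61 cmd 78.1 -0.24 act 77.94 n -0.44 F 4.46 [5.1, 4.5, 3.8, 4.5] side -2.26 z 2.3
21.93 cmd 78.45 -0.36 act 78.36 n -0.51 F 4.45 [5.3, 4.1, 4.0, 4.5] side -2.39 z 1.89
22.24 cmd 78.8 -0.48 act 78.73 n -0.59 F 4.73 [4.6, 3.8, 5.6, 4.8] side -2.66 z 2.69
22.56 cmd 79.15 -0.6 act 79.12 n -0.67 F 4.2 [3.8, 4.4, 4.9, 3.7] side -2.11 z 2.92
22.88 cmd 79.5 -0.72 act 79.5 n -0.78 F 4.55 [4.0, 4.3, 4.6, 5.3] side -2.48 z 2.09
23.19 cmd 79.85 -0.84 act 79.88 n -0.85 F 4.1 [3.9, 4.0, 4.2, 4.3] side -2.23 z 2.01
23.51 cmd 80.2 -0.96 act 80.25 n -0.92 F 3.41 [2.6, 3.8, 4.4, 2.9] side -1.87 z 1.97
23.82 cmd 80.55 -1.08 act 80.64 n -0.98 F 2.93 [3.6, 2.6, 2.7, 2.8] side -1.92 z 1.71
24.14 cmd 80.9 -1.2 act 81.05 n -1.09 F 2.07 [1.8, 2.1, 1.7, 2.6] side -1.1 z 0.9
24.46 cmd 81.25 -1.28 act 81.39 n -1.16 F 1.48 [1.7, 1.6, 1.6, 1.1] side -0.8 z 0.71
24.77 cmd 81.6 -1.33 act 81.6 n -1.22 F 1.7 [1.7, 0.8, 2.6, 1.7] side -0.5 z -0.13
25.09 cmd 81.95 -1.37 act 81.69 n -1.23 F 4.49 [4.3, 4.4, 4.8, 4.4] side -0.42 z -0.2
[... 459 characters left out ...]
 82.06 n -1.21 F 12.84 [12.8, 13.6, 12.4, 12.5] side -0.73 z 2.07
27.31 cmd 84.13 -1.57 act 82.07 n -1.19 F 13.41 [13.2, 13.6, 13.7, 13.1] side -0.46 z 1.97
27.62 cmd 84.19 -1.61 act 82.09 n -1.21 F 13.79 [14.5, 13.2, 13.6, 13.9] side -0.34 z 1.65
27.94 cmd 84.21 -1.63 act 82.08 n -1.19 F 13.91 [13.9, 13.8, 14.3, 13.6] side -0.77 z 1.84
28.26 cmd 84.22 -1.68 act 82.1 n -1.18 F 13.81 [13.7, 14.2, 13.2, 14.1] side -0.85 z 1.74
28.57 cmd 84.25 -1.74 act 82.09 n -1.2 F 13.87 [13.7, 14.3, 14.1, 13.4] side -0.03 z 1.21
28.89 cmd 84.26 -1.74 act 82.11 n -1.22 F 13.91 [14.0, 13.7, 13.9, 14.0] side -0.29 z 1.84
29.21 cmd 84.27 -1.77 act 82.08 n -1.21 F 14.54 [14.8, 14.5, 14.1, 14.7] side -0.17 z 1.39
```

```bash
python3 - <<'E'
from h import *
s=robot.state();p,d=robot.read_camera('wrist');save('w6',p)
print(s['t'],s['contact_force'])
E
```

```text
29.2083 [ -0.17580054 -14.77270166   1.35320054]
```

View pics/w6.png

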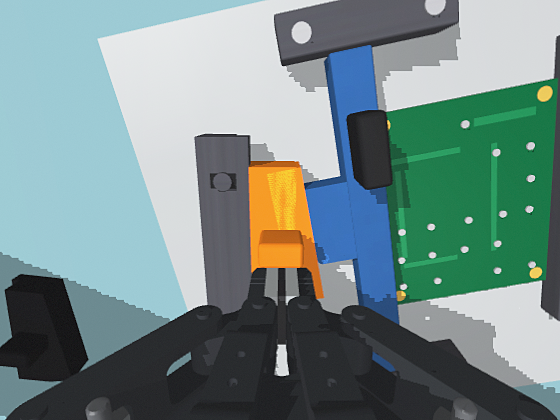

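The wedge sits flush between the ramp (u≈250) and the heel back (u≈310), and the board is against the bar. I'll back off straight along the push line, rise and check.

```bash
python3 - <<'E'
from h import *
k=.0094;u=np.array([k,1,0])/np.hypot(k,1)
a=robot.state()['position']
b=a-10*u
robot.move_l([b[0],b[1],73],speed=60)
robot.move_l([b[0]-0,b[1]-40,150],speed=150)
s=robot.state();p,d=robot.read_camera('wrist');save('w7',p);np.savez('w7.npz',p=p,d=d,s=s)
print(s['t'],s['contact_force'])
p,d=robot.read_camera('top');save('top7',cv2.resize(p[100:340,140:380],None,fx=2.4,fy=2.4,interpolation=2));print(robot.state()['t'])
E
```

```text
30.3333 [ 0.36060334 -0.19848074 -0.14130679]
30.4333
```

View pics/w7.png

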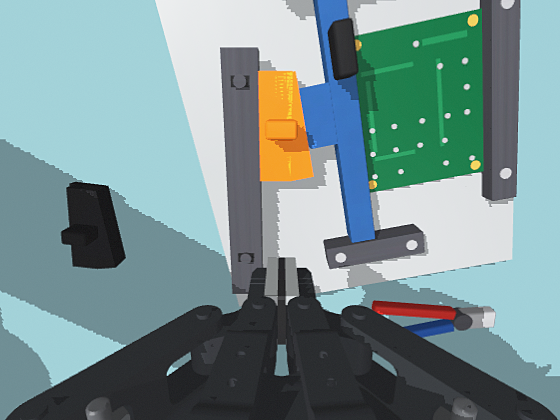

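View pics/top7.png

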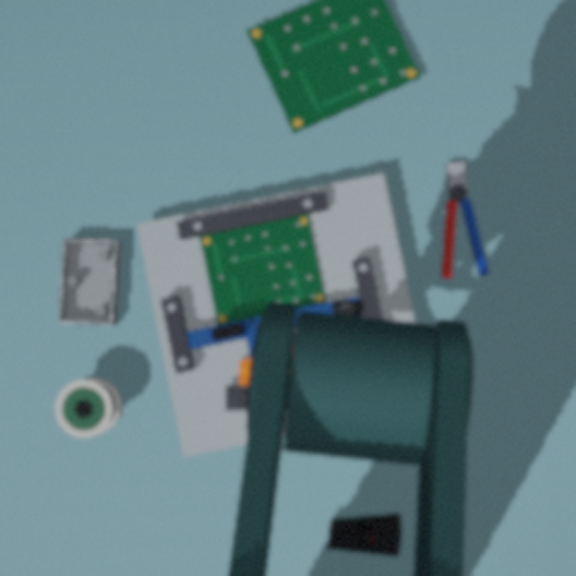

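```bash
python3 - <<'E'
from h import *
f=np.load('w7.npz',allow_pickle=True);p=f['p'];c=w2c('wrist',f['s'].item())
save('w7c',cv2.resize(p[40:200,215:395],None,fx=3.7,fy=3.7,interpolation=2))
E
```

```text
(no output)
```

View pics/w7c.png

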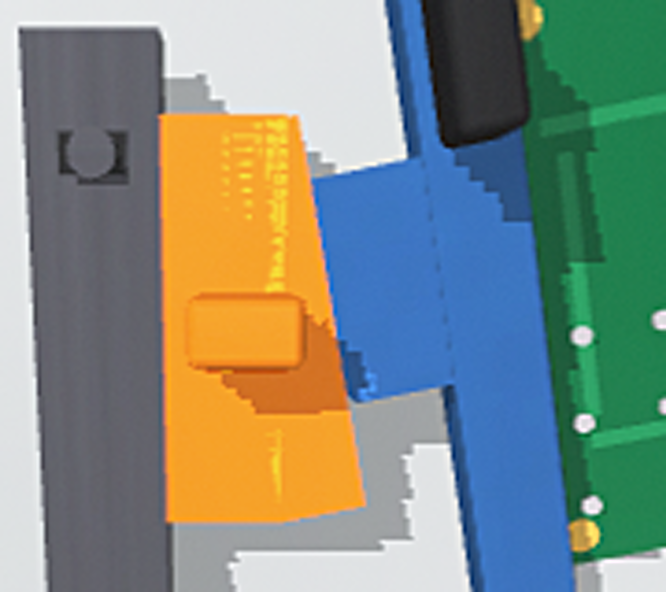

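The wedge lies flat on both the ramp and the heel, the board is tight between the jaws, and the bystanders haven't moved. Handing in.

```bash
python3 - <<'E'
from h import *
robot.job_done();print(robot.state()['t'])
E
```

```text
the job is handed in; nothing more can be done
the job is handed in; nothing more can be done
```

The board is clamped and the job is handed in, at about 30.4 s of the 48 s allowed.

- **Bar:** I pushed it by its fin about 18 mm at roughly 2 N. The board then seated on the fixed jaw, and I stopped at 7 N.
- **Wedge:** I slid it about 70 mm along the ramp by its tab until it jammed. The push was held for about 2 s at 12.8–14.5 N by averaged readings (single readings peaked at 14.8 N), with under 1 N sideways.
- **Last checks:** after letting go, the wrist picture showed the wedge flush on both ramp and heel, with no visible gap at either jaw. The spool, cutters and housing looked unmoved in the top view, judged by eye.
- **What did not fit:** about 5 mm before the final jam, the push first rose to 4–5 N. There was about 2 N of side force and a 1 mm drift towards the ramp. It eased as the wedge went on and seated, and I trimmed the side force before the final push. I don't know the cause; the wedge squaring up on the heel is only my guess.
- **Not measured:** the force left in the clamp. By the task's rule it should be about 7–14 N.

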